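# Gauge the chin-rest clamp blocks and push the reject through the flap

## Task

Take the plug gauge from its stand and try it in the bores of the three clamp blocks on the white inspection bench, from left to right, each time as deep as it will go. When all three have been tried, push the block whose bore stopped the gauge part-way straight back through the sprung flap, so that it drops into the reject box and the flap swings shut. Leave the two good blocks standing on the deck, put the gauge back upright in its stand, right down on its collar, and do not disturb the other things on the desk.

Things in the scene. Friction and masses are not known exactly. Their poses are not given: they have to be found in the camera images.
- gauge_grip (a point): plug gauge, 140 mm long, upright, 0.22 kg: black round handle (24 mm wide, 64 mm long), below it a collar (40 mm wide, 6 mm thick), below that the steel pin (20 mm wide, 70 mm long, 4 mm tapered nose). Point: the handle's centre, 32 mm below the top, 38 mm above the collar's underside, 108 mm above the pin's tip; z points up along the pin
- gauge_tip (a point): the centre of the lower end of the gauge's pin, 108 mm below the handle's centre
- stand_hole0 (a point): mouth of the gauge's stand, a fixed grey block 68 x 68 x 78 mm tall with a vertical through hole 28 mm wide (4 mm chamfer). Point: centre of the hole in the top face, z up. The pin hangs in the hole and the collar's underside rests on the top face, so the handle's centre is then 38 mm above this point
- bench: white inspection bench, fixed. Origin: on the desk under the deck's centre; x points away from the robot to the reject box, y to the left, z up. Level deck 90 mm above the desk, 130 mm deep (x -65 to 65), 320 mm wide, a 6 mm high rail at each short side. The blocks stand in a row along y, at about y = 92 (left), 0 and -92 mm, x -6 to 10 mm
- flap (a joint): aluminium flap, 298 x 62 mm, hinged at its top edge (bench x = 73 mm, 156 mm above the desk): 0 = shut, to 1.45 rad inward; light spring (1 to 2 N). It fronts the closed reject box behind the deck (bench x 65 to 215 mm, roof 164 mm and floor 6 mm above the desk). A block whose centre is pushed past bench x = 65 mm tips over the deck's edge into the box
- block_a_mid (a point): aluminium clamp block, 60 x 60 x 44 mm tall, with a vertical centre bore, mouth 23 mm (3 mm chamfer). Point: its centre, 22 mm above its foot; z along the bore. In two of the three blocks the bore is 23 mm right down to the deck; in the third (not said which) it narrows to 15 mm at a ledge 20 mm below the top, which stops the gauge. Loose, about 0.3 kg
- block_b_mid (a point): aluminium clamp block, 60 x 60 x 44 mm tall, with a vertical centre bore, mouth 23 mm (3 mm chamfer). Point: its centre, 22 mm above its foot; z along the bore. In two of the three blocks the bore is 23 mm right down to the deck; in the third (not said which) it narrows to 15 mm at a ledge 20 mm below the top, which stops the gauge. Loose, about 0.3 kg
- block_c_mid (a point): aluminium clamp block, 60 x 60 x 44 mm tall, with a vertical centre bore, mouth 23 mm (3 mm chamfer). Point: its centre, 22 mm above its foot; z along the bore. In two of the three blocks the bore is 23 mm right down to the deck; in the third (not said which) it narrows to 15 mm at a ledge 20 mm below the top, which stops the gauge. Loose, about 0.3 kg
- gel_bottle: bystander: white round gel bottle with a nozzle, 44 mm wide, 85 mm tall, standing to the right of the bench; origin under its centre
- strip_box: bystander: small orange carton, 30 x 66 x 22 mm tall, lying at the front right; origin under its centre
- lens_tin: bystander: round cream and white tin, 40 mm wide, 18 mm tall, far right of the bench; origin under its centre. Behind it, at the back right of the desk, stands the tall keratometer, whose eyepiece tube overhangs towards the robot: keep the arm clear of it
- occluder: bystander: flat black eye occluder (a paddle), 188 mm long, 8 mm thick, lying in front of the bench; origin under its centre
Not all that is in view belongs to the job. Leave any turquoise look-alike of the part that bears block_a_mid alone. What is shaped like the part that bears gauge_grip but yellow is not meant.

How it is judged (in metres and radians):
On the way, in this order (a step that is already met when the one before it is completed fails the run):
1. the gauge has been tried in the left block's bore, as deep as it goes (((y of block_a_mid in the frame of bench between 0.05 and 0.15 m and horizontal distance between gauge_tip and block_a_mid below 0.006 m and z of gauge_tip in the frame of block_a_mid below -0.012 m) or (y of block_b_mid in the frame of bench between 0.05 and 0.15 m and horizontal distance between gauge_tip and block_b_mid below 0.006 m and z of gauge_tip in the frame of block_b_mid below 0.008 m) or (y of block_c_mid in the frame of bench between 0.05 and 0.15 m and horizontal distance between gauge_tip and block_c_mid below 0.006 m and z of gauge_tip in the frame of block_c_mid below -0.012 m))), for 0.1 s.
2. then in the middle block's bore (((y of block_a_mid in the frame of bench between -0.05 and 0.05 m and horizontal distance between gauge_tip and block_a_mid below 0.006 m and z of gauge_tip in the frame of block_a_mid below -0.012 m) or (y of block_b_mid in the frame of bench between -0.05 and 0.05 m and horizontal distance between gauge_tip and block_b_mid below 0.006 m and z of gauge_tip in the frame of block_b_mid below 0.008 m) or (y of block_c_mid in the frame of bench between -0.05 and 0.05 m and horizontal distance between gauge_tip and block_c_mid below 0.006 m and z of gauge_tip in the frame of block_c_mid below -0.012 m))), for 0.1 s.
3. then in the right block's bore (((y of block_a_mid in the frame of bench between -0.15 and -0.05 m and horizontal distance between gauge_tip and block_a_mid below 0.006 m and z of gauge_tip in the frame of block_a_mid below -0.012 m) or (y of block_b_mid in the frame of bench between -0.15 and -0.05 m and horizontal distance between gauge_tip and block_b_mid below 0.006 m and z of gauge_tip in the frame of block_b_mid below 0.008 m) or (y of block_c_mid in the frame of bench between -0.15 and -0.05 m and horizontal distance between gauge_tip and block_c_mid below 0.006 m and z of gauge_tip in the frame of block_c_mid below -0.012 m))), for 0.1 s.
4. then the narrow-bored block lies in the reject box and the flap is shut (x of block_b_mid in the frame of bench between 0.065 and 0.215 m and z of block_b_mid in the frame of bench below 0.075 m and value of joint flap below 0.15 rad), for 0.2 s.
At the end, for the whole second after the job is handed in: Narrow-bored block in the reject box below deck level, flap shut (0.15 rad); both good blocks upright on the deck, centres within 60 mm of its middle line; gauge upright in its stand (tilt under 0.12 rad), collar seated (handle's centre 34-43 mm above the mouth, within 10 mm sideways) (all of step 4 and x of block_a_mid in the frame of bench between -0.06 and 0.06 m and z of block_a_mid in the frame of bench between 0.106 and 0.118 m and angle between each of block_a_mid, block_c_mid's own z axis and vertical below 0.1 rad and x of block_c_mid in the frame of bench between -0.06 and 0.06 m and z of block_c_mid in the frame of bench between 0.106 and 0.118 m and horizontal distance between gauge_grip and stand_hole0 below 0.01 m and z of gauge_grip in the frame of stand_hole0 between 0.034 and 0.043 m and angle between gauge_grip's own z axis and vertical below 0.12 rad); the robot touches nothing.
It fails at once if the gel bottle is disturbed (moved over 25 mm) (distance of gel_bottle from where it was at the start of the episode above 0.025 m).
It fails at once if the orange carton is disturbed (moved over 25 mm) (distance of strip_box from where it was at the start of the episode above 0.025 m).
It fails at once if the round tin is disturbed (moved over 25 mm) (distance of lens_tin from where it was at the start of the episode above 0.025 m).
It fails at once if the occluder is disturbed (moved over 25 mm) (distance of occluder from where it was at the start of the episode above 0.025 m).
It also fails if it takes over 58 s, if anything falls off the work surface, if the arm or the gripper's body presses on something with over 40 N, if the wrist force passes 120 N, or if a joint passes its speed limit or range.

## Robot

A 7-joint arm with a two-finger parallel gripper is mounted at the origin on a cart in front of the work surface, level with it; the furniture and walls round the work are solid. World frame = base frame: x ahead of the robot, y to its left, z up, the work surface at z = 0. Lengths are in m, angles in degrees, forces in N, time in s.
With the tool pointing down it reaches from about 0.425 to 0.95 m from the base axis. Payload 4.7 kg.
Tool frame: the origin (TCP) lies midway between the tips of the shut fingers; the grasp point (between the pads) lies 19 mm behind it; z points along the fingers, y is the line along which they close (so a half turn about z gives the same grasp; the last joint's range is limited). The gripper opens to 85 mm and grips with 20 to 120 N. Pads are 22 mm wide; open, the fingers measure 114 mm over their backs; the gripper's body (76 mm by 85 mm) begins 54 mm behind the grasp point. The pads swing forward as they close: fully open they stand 13 mm farther back than shut.
Start: joints at [69.735, 26.849, -2.785, 87.806, 1.381, 65.374, -4.715], TCP at [0.215, -0.64, 0.231] pointing down, gripper open.
Joint ranges: [-148.3, 148.3], [-19.14, 114.17], [-79.39, 73.82], [5.75, 140.21], [-59.74, 239.74], [12.07, 113.84], [-152.46, 152.46]. Speed limits (degrees/s): [147.25, 147.25, 180, 180, 180, 180, 180].

## Interface

Orientations are given as [roll, pitch, yaw] about the fixed x, y, z axes, in that order (R = Rz(yaw) Ry(pitch) Rx(roll)).
In Python, from cell import bot, capture, close_job gives the robot as it stands. The module is installed in compiled form; this text tells all that it offers.
- The arm moves only by the tool drive_tool, never from a script. Its argument "commands" is text: rows parted by semicolons, each of 5 numbers parted by spaces: the shift along the tool's x, y, z normalised to -1 to 1, where 1 is 0.2 m, then the turn about the tool's z normalised to -1 to 1, where 1 is 90 degrees, then the opening, from 0 (shut) to 1 (fully open). A call has 1 to 12 rows; each row is the pose to reach, as a shift and turn from the pose commanded when the call began, along the tool's axes at that moment; what a row does not reach only later rows make up. A row lasts 1/8 s, in which the tool goes at most 62.5 mm and 10.7 degrees, less where a joint would pass 70% of its speed; a pose out of reach is approached as far as the arm can. A call with a number of a shift or a turn outside -1 to 1 is refused whole. A call with a gripper value outside its range is refused whole. The fingers move at their own pace and stop on an object; "squeeze" is the grip in N (left out, the last holds). Time passes only in rows, so rows that repeat a pose let the fingers close. It gives the time, the measured TCP pose, the force, the opening and the grip force at its end, in the units of the state.
- bot.sense(): the state, without advancing time (a new reading comes with each control period).
- capture(name): name is "scene" or "side" or "wrist"; returns a dict with "frame" (480x640x3 uint8, red, green, blue), "range_z" (480x640 float32, m along the optical axis (not along the pixel's ray), 0 where there is no reading), "K" (3x3 intrinsics, pixels), "origin" and "rotation" of the camera in the world; the wrist camera has in their place "mount" (4x4, takes a point from camera to tool coordinates, whose origin is the TCP and whose axes are the flange's). Camera axes: x right, y up, looking along -z (the intrinsics and any distortion apply to the point x, -y, -z); pixel columns grow to the right and rows downward; lengths in m; the calibration is good to about 2 mm. A picture is of the moment at which its call begins: read the wrist's pose just before it.
- close_job(): hands the job in; it is judged then, once.
The state is a dict: "clock": time; "qpos": joint angles; "dq": joint speeds; "tau": joint torques, N m; "tcp_pos": TCP position; "tcp_rot": TCP orientation; "wrist_force": force on the tool from outside, world axes, zero at the start; "ft_torque": the same for the moment, N m; "opening": opening from 0.0 (shut) to 1.0 (fully open); "finger_force": force on a finger pad.
Only numpy, scipy, OpenCV 4.12 (cv2) and the standard library are available. Lean on these libraries where they do the work, as an engineer would, in place of code of your own. Each camera call takes 0.05 s, during which the arm holds its last target. There are 200 camera calls.

## Working session

There is one attempt and no reset: what is moved stays moved. The work goes in short steps, Python scripts to look and compute and a tool call to move; the robot and the scene stay as the last step left them, time stands still between calls to the robot, and variables do not carry over. Pictures are saved under pics/ and viewed, at most 10 in all, crops included, and the job is handed in when it is done.

Besides the shell and the picture viewer there is one more tool, called after "Request:" by a JSON object that holds its "method" and its "body". drive_tool: Moves the arm, as the interface text tells. Its arguments: {"type":"object","properties":{"commands":{"type":"string"},"squeeze":{"type":"number"}},"required":["commands"]}

```bash
mkdir -p pics; cat > h.py <<'E'
import numpy as np, cv2
from cell import bot, capture
from scipy.spatial.transform import Rotation as R
def cam(n):
    s=bot.sense(); c=capture(n)
    if 'mount' in c:
        T=np.eye(4);T[:3,3]=s['tcp_pos'];r=np.array(s['tcp_rot']);T[:3,:3]=r if r.shape==(3,3) else R.from_euler('xyz',r,degrees=True).as_matrix()
        M=T@np.array(c['mount']);c['origin']=M[:3,3];c['rotation']=M[:3,:3]
    c['origin']=np.array(c['origin']);c['rotation']=np.array(c['rotation'])
    return c
def cloud(c):
    z=c['range_z'];K=np.array(c['K']);v,u=np.mgrid[:480,:640]
    p=np.stack([(u-K[0,2])/K[0,0]*z,-(v-K[1,2])/K[1,1]*z,-z],-1)
    return p@c['rotation'].T+c['origin']
def save(c,n): cv2.imwrite('pics/'+n+'.png',c['frame'][:,:,::-1])
E
python3 - <<'E'
from h import *
print(bot.sense())
for n in ['scene','side','wrist']:
    c=cam(n);save(c,n);np.savez('/tmp/'+n,**{k:c[k] for k in ['frame','range_z','K','origin','rotation']});print(n,c['K'],c['origin'],c['rotation'],[k for k in c])
E
```

```text
{'clock': 0.0, 'qpos': array([69.73370937, 26.89903762, -2.78520592, 87.87470399,  1.37862689,
       65.3772056 , -4.71490698]), 'dq': array([ 0.00149969,  0.04022109,  0.00867931, -0.03606845,  0.0804404 ,
       -0.07143239,  0.03309906]), 'tau': array([-2.39699484e-04, -5.10316122e+01, -4.65493498e-02, -2.37719125e+01,
        1.07340451e-02,  7.49129016e-03,  2.47901590e-05]), 'tcp_pos': array([ 0.21524864, -0.63912061,  0.23023387]), 'tcp_rot': array([-1.79882520e+02,  2.04544723e-03,  1.86127064e+01]), 'wrist_force': array([-0.10193927,  0.16957518,  0.8697606 ]), 'ft_torque': array([-0.03585626,  0.02459689,  0.02839509]), 'finger_force': 0.0, 'opening': 0.9956074458433468}
scene [[618.70399244   0.         321.98009361]
 [  0.         618.70399244 249.77796121]
 [  0.           0.           1.        ]] [-0.47081941  0.53323279  0.71864514] [  62.57834761   -1.0681889  -116.16315826] ['frame', 'range_z', 'K', 'origin', 'rotation']
side [[439.31862634   0.         318.10771062]
 [  0.         439.31862634 242.58421624]
 [  0.           0.           1.        ]] [0.2469816  0.95116048 0.75749574] [  56.00697572   -0.60128688 -163.10320955] ['frame', 'range_z', 'K', 'origin', 'rotation']
wrist [[411.1599653    0.         309.96199657]
 [  0.         411.1599653  245.85410996]
 [  0.           0.           1.        ]] [ 0.28354342 -0.61630008  0.37315531] [[ 0.31819236  0.90943136  0.26774656]
 [-0.94802459  0.30575355  0.08811434]
 [-0.00173052 -0.28186763  0.95945174]] ['frame', 'range_z', 'K', 'mount', 'origin', 'rotation']
```

```bash
sed -i "s/    return c$/    if c['rotation'].size==3: c['rotation']=R.from_euler('xyz',c['rotation'],degrees=True).as_matrix()\n    return c/" h.py; sed -n 5,14p h.py
```

```text
s=bot.sense(); c=capture(n)
    if 'mount' in c:
        T=np.eye(4);T[:3,3]=s['tcp_pos'];r=np.array(s['tcp_rot']);T[:3,:3]=r if r.shape==(3,3) else R.from_euler('xyz',r,degrees=True).as_matrix()
        M=T@np.array(c['mount']);c['origin']=M[:3,3];c['rotation']=M[:3,:3]
    c['origin']=np.array(c['origin']);c['rotation']=np.array(c['rotation'])
    if c['rotation'].size==3: c['rotation']=R.from_euler('xyz',c['rotation'],degrees=True).as_matrix()
    return c
def cloud(c):
    z=c['range_z'];K=np.array(c['K']);v,u=np.mgrid[:480,:640]
    p=np.stack([(u-K[0,2])/K[0,0]*z,-(v-K[1,2])/K[1,1]*z,-z],-1)
```

View pics/scene.png

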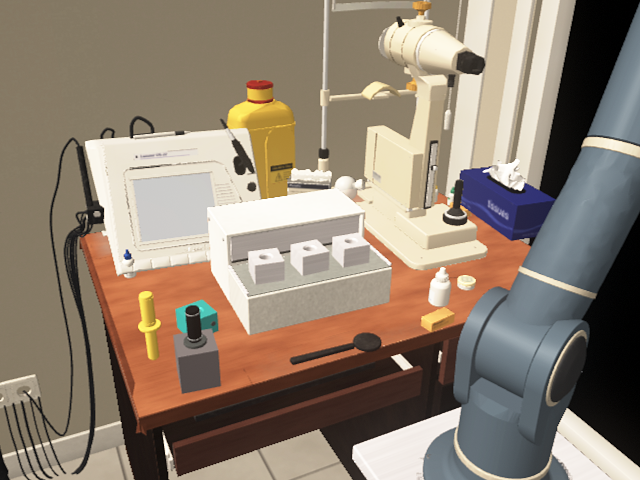

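View pics/side.png

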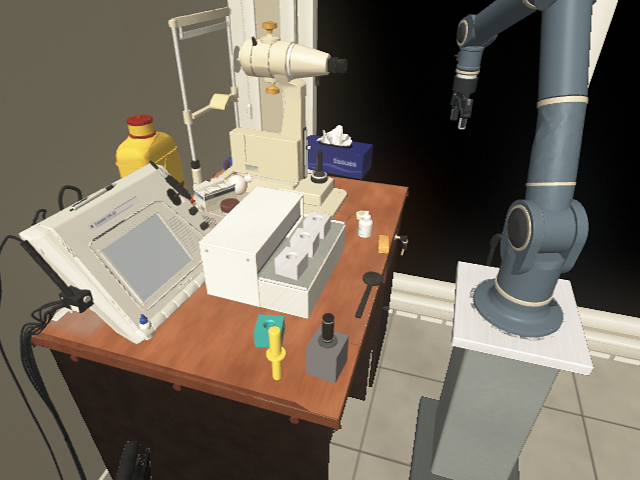

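The scene view shows the gauge with its black handle in the grey stand at (193,320), and the bench with three grey blocks at (266,262), (309,254) and (350,247). The flap is behind the blocks, the occluder is at (340,348), and the arm's base is on the right.
Look-alikes: for the gauge, the yellow gauge at (149,325) and the black keratometer joystick at (456,200). For the blocks, the turquoise block at (196,318). By the description I choose the black one in the stand and the three grey ones on the bench. Next I measure and take a close crop.

```bash
cat > m.py <<'E'
from h import *
def ld(n):
    d=dict(np.load('/tmp/'+n+'.npz'));
    if d['rotation'].size==3:d['rotation']=R.from_euler('xyz',d['rotation'],degrees=True).as_matrix()
    return d
def rect(P):
    (c,s,a)=cv2.minAreaRect((P[:,:2]*1000).astype(np.float32)); return np.round(c,1),np.round(s,1),round(a,1)
for n in ['scene','side']:
    c=ld(n);p=cloud(c);ok=c['range_z']>0
    hsv=cv2.cvtColor(c['frame'],cv2.COLOR_RGB2HSV)
    # coarse region boxes per view
    B={'scene':{'gauge':(180,300,205,345),'stand':(165,330,225,395),'bench':(205,195,395,330),'tq':(170,295,220,335),'yel':(130,285,165,365)},
       'side':{'gauge':(318,310,338,345),'stand':(300,325,352,382),'bench':(250,200,350,320),'tq':(250,310,290,350),'yel':(262,325,290,382)}}[n]
    def reg(k,zlo,zhi,m=True):
        x0,y0,x1,y1=B[k];q=np.zeros_like(ok);q[y0:y1,x0:x1]=1
        mm=(q&ok&(p[...,2]>zlo)&(p[...,2]<zhi)&m).astype(np.uint8)
        return mm
    dark=hsv[...,2]<60
    for k,zl,zh in [('gauge',.09,.2)]:
        m=reg(k,zl,zh)>0;P=p[m];print(n,k,'zmax',np.percentile(P[:,2],99));t=P[P[:,2]>np.percentile(P[:,2],99)-.006];print('  top',t.mean(0),rect(t))
    for k in ['stand','bench','tq','yel']:
        P=p[reg(k,.01,.3)>0];h=np.histogram(P[:,2],np.arange(.01,.2,.004));i=np.argsort(-h[0])[:5];print(n,k,[(round(h[1][j],3),h[0][j]) for j in i])
    print(n,'standtop',rect(p[reg('stand',.073,.082,(hsv[...,1]<60))>0]))
    m=reg('bench',.128,.139);nl,l,st,ce=cv2.connectedComponentsWithStats(m)
    for i in range(1,nl):
        if st[i,4]>60: P=p[l==i];print(n,'blk',st[i,:5],ce[i].round(),rect(P),P[:,2].mean())
    m=reg('bench',.085,.093);P=p[m>0];print(n,'deck',rect(P))
    m=reg('bench',.158,.17);P=p[m>0];print(n,'roof',rect(P))
    x0,y0=(120,270) if n=='scene' else (230,290)
    cv2.imwrite(f'pics/{n}_crop.png',cv2.resize(c['frame'][y0:y0+130,x0:x0+130,::-1],None,fx=4,fy=4))
E
python3 m.py
```

```text
scene gauge zmax 0.15110479732293988
  top [0.40583917 0.33433621 0.1490049 ] (array([407. , 334.1]), array([21.4, 23.8]), 71.7)
scene stand [(np.float64(0.078), np.int64(573)), (np.float64(0.074), np.int64(128)), (np.float64(0.082), np.int64(128)), (np.float64(0.066), np.int64(91)), (np.float64(0.034), np.int64(86))]
scene bench [(np.float64(0.162), np.int64(2216)), (np.float64(0.09), np.int64(2053)), (np.float64(0.166), np.int64(1720)), (np.float64(0.134), np.int64(1386)), (np.float64(0.026), np.int64(903))]
scene tq [(np.float64(0.042), np.int64(200)), (np.float64(0.046), np.int64(134)), (np.float64(0.078), np.int64(86)), (np.float64(0.146), np.int64(68)), (np.float64(0.026), np.int64(52))]
scene yel [(np.float64(0.074), np.int64(97)), (np.float64(0.138), np.int64(65)), (np.float64(0.078), np.int64(57)), (np.float64(0.134), np.int64(33)), (np.float64(0.11), np.int64(32))]
scene standtop (array([406.3, 334.3]), array([67.8, 70.7]), 82.4)
scene blk [205 195  56  10 291] [230. 198.] (array([871.9, 102.4]), array([138.6,  32.3]), 81.8) 0.13318267513206508
scene blk [207 218 157  33 70
[... 1382 characters left out ...]
38), np.int64(52)), (np.float64(0.046), np.int64(47))]
side standtop (array([407.8, 331.7]), array([69.7, 69.3]), 82.8)
side blk [250 203  54  65 199] [275. 237.] (array([617.8,  44.1]), array([317.3,  16.8]), 86.2) 0.1335520204427603
side blk [304 211  28  17 302] [317. 219.] (array([545.6, -48.2]), array([67.2, 60.8]), 86.5) 0.13493337512835307
side blk [291 228  29  19 354] [305. 236.] (array([551.5,  44.8]), array([62.3, 66.2]), 0.1) 0.1349279576104995
side blk [275 247  34  21 428] [291. 257.] (array([553.4, 140.8]), array([62.7, 62. ]), 83.2) 0.13484253251716052
side deck (array([558.8,  43.8]), array([322.9, 149.9]), 87.6)
side roof (array([629.8,  62.7]), array([137.2, 265. ]), 20.5)
```

View pics/scene_crop.png

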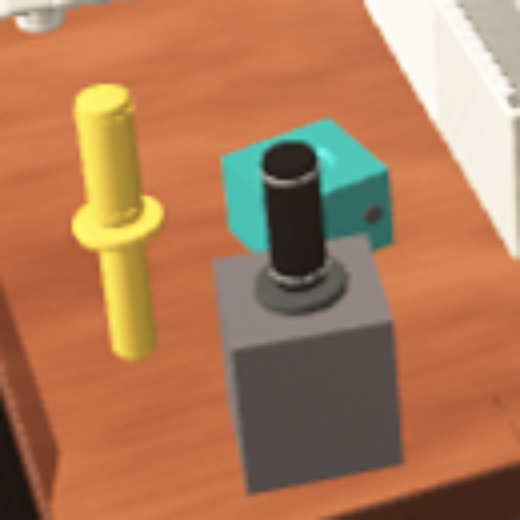

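The crop shows the black-handled gauge seated in the grey stand. The turquoise block is behind it and the yellow gauge stands free to the left. Next I check what is tall near the path and get more exact bore centres.

```bash
cat > m2.py <<'E'
from m import *
print('-----')
for n in ['scene','side']:
    c=ld(n);p=cloud(c);z=c['range_z']>0
    for lo,hi in [(.1,.2),(.2,.3),(.3,.4),(.4,.6)]:
        q=p[z&(p[...,2]>lo)&(p[...,2]<hi)&(p[...,0]>.3)&(p[...,0]<1.1)&(p[...,1]<.0-.12)&(p[...,1]>-.6)]
        if len(q): print(n,lo,len(q),'xmin',q[:,0].min(),'at y',q[q[:,0].argmin(),1],'y',np.percentile(q[:,1],[1,99]))
    hsv=cv2.cvtColor(c['frame'],cv2.COLOR_RGB2HSV)
    y=(hsv[...,0]>22)&(hsv[...,0]<32)&(hsv[...,1]>150)&z&(p[...,0]<.6)&(p[...,2]>.05); print('yellow',np.median(p[y],0))
    t=(hsv[...,0]>80)&(hsv[...,0]<95)&(hsv[...,1]>120)&z&(p[...,0]<.7)&(abs(p[...,2]-.045)<.006); print('tq',rect(p[t]))
E
python3 m2.py | sed -n '/-----/,$p'
```

```text
-----
scene 0.1 7751 xmin 0.4951075300583726 at y -0.5598585898222802 y [-0.56811748 -0.12891763]
scene 0.2 2860 xmin 0.5800681173154619 at y -0.517523737347724 y [-0.54603919 -0.20733089]
scene 0.3 2254 xmin 0.6761500843970801 at y -0.34412674229575435 y [-0.47498966 -0.20222968]
scene 0.4 5889 xmin 0.5498870675635107 at y -0.3305285613302924 y [-0.44065655 -0.20883422]
yellow [0.49264592 0.39958243 0.09849054]
tq (array([554. , 292.3]), array([65.4, 62. ]), 11.3)
side 0.1 4902 xmin 0.49379286874509676 at y -0.5656765834121156 y [-0.57257781 -0.12245099]
side 0.2 2206 xmin 0.5775780935091213 at y -0.5221008635059108 y [-0.54935776 -0.2089492 ]
side 0.3 1559 xmin 0.6779988432856614 at y -0.34365695399620133 y [-0.51427029 -0.20595972]
side 0.4 5456 xmin 0.5502998178829681 at y -0.3320380889433838 y [-0.51137751 -0.21043493]
yellow [0.49644461 0.39864601 0.09835086]
tq (array([556.2, 290.3]), array([59.9, 62.6]), 12.5)
```

Request:
{"method": "drive_tool", "body": {"commands": "0.3 -0.3 -0.3 -0.11 1;0.6 -0.6 -0.3 -0.22 1;0.9 -0.9 -0.3 -0.33 1;0.93 -0.95 -0.3 -0.44 1;0.93 -0.95 -0.3 -0.55 1;0.93 -0.95 -0.3 -0.66 1;0.93 -0.95 -0.3 -0.77 1"}}

```text
clock: 1.02
tcp_pos: [0.3312, -0.3996, 0.2913]
tcp_rot: [-180.0, 0.0, 88.3]
wrist_force: [-0.0, -0.9, 0.9]
opening: 0.995
finger_force: 0.0
```

Request:
{"method": "drive_tool", "body": {"commands": "0.3 0.18 -0.1 0 1;0.6 0.36 -0.2 0 1;0.9 0.54 -0.2 0 1;1 0.6 -0.2 0 1"}}

```text
clock: 1.52
tcp_pos: [0.4593, -0.2024, 0.3318]
tcp_rot: [179.9, 0.0, 88.0]
wrist_force: [1.6, 0.0, 0.2]
opening: 1.004
finger_force: 0.0
```

Request:
{"method": "drive_tool", "body": {"commands": "0.3 0.08 0 0 1;0.6 0.16 0 0 1;0.9 0.22 0 0 1;1 0.22 0 0 1;1 0.22 0 0 1"}}

```text
clock: 2.15
tcp_pos: [0.5093, -0.0047, 0.3312]
tcp_rot: [-180.0, -0.0, 88.1]
wrist_force: [-0.5, -0.5, 1.4]
opening: 0.998
finger_force: 0.0
```

```bash
python3 - <<'E'
from h import *
c=cam('wrist');save(c,'w1');np.savez('/tmp/w1',**{k:c[k] for k in ['frame','range_z','K','origin','rotation']});print(bot.sense()['tcp_pos'],bot.sense()['dq'].max(),bot.sense()['qpos'])
E
```

```text
[ 0.50936959 -0.00683853  0.33107027] 1.8451488459747332 [ 29.95249486  10.06113836 -38.72815858 100.27863828   6.63919478
  71.98924205 -12.4582387 ]
```

View pics/w1.png

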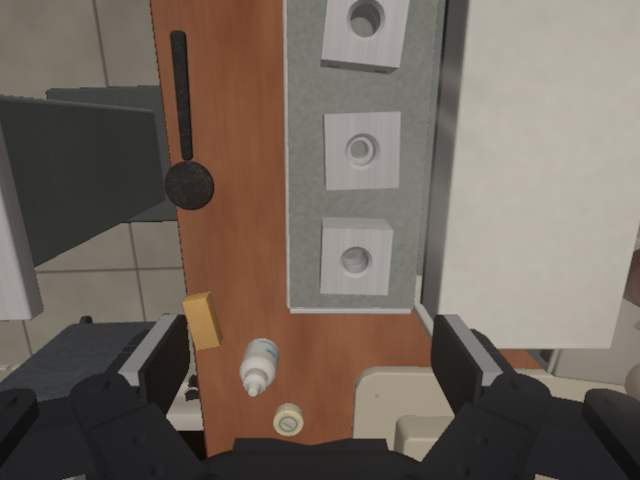

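The wrist view shows the three bores at (366,18), (360,150) and (356,260). The middle one shows a narrower ring, so it is the likely ledge; the gauge trial will confirm it. Next come bore centres from this view.

```bash
cat > m3.py <<'E'
from h import *
import sys
def rayz(c,u,v,z):
    K=np.array(c['K']);d=np.array([(u-K[0,2])/K[0,0],-(v-K[1,2])/K[1,1],-1])@c['rotation'].T
    return c['origin']+d*((z-c['origin'][2])/d[2])
def blocks(c,zt=.134):
    p=cloud(c);m=((c['range_z']>0)&(abs(p[...,2]-zt)<.004)).astype(np.uint8)
    nl,l,st,ce=cv2.connectedComponentsWithStats(m)
    for i in range(1,nl):
        if 1500<st[i,4]<9000 and max(st[i,2:4])<130:
            cs,h=cv2.findContours((l==i).astype(np.uint8),cv2.RETR_CCOMP,cv2.CHAIN_APPROX_NONE)
            big=max([k for k in range(len(cs)) if h[0][k][3]<0],key=lambda k:len(cs[k]))
            (u,v),s,a=cv2.minAreaRect(cs[big])
            o='face %s z %.4f size %s'%(rayz(c,u,v,zt).round(4),np.median(p[l==i][:,2]),np.round(s,0))
            for k in range(len(cs)):
                if h[0][k][3]==big and len(cs[k])>25:
                    (u,v),(a1,a2),_=cv2.fitEllipse(cs[k]); o+=' | hole %s px(%.0f %.0f) d %.0f %.0f'%(rayz(c,u,v,zt).round(4),u,v,a1,a2)
            print(o)
if __name__=='__main__':
    c=dict(np.load('/tmp/w1.npz'));blocks(c)
E
python3 m3.py
```

```text
face [0.5547 0.134  0.134 ] z 0.1340 size [82. 68.] | hole [0.5548 0.1407 0.134 ] px(364 20) d 31 35
face [0.5532 0.0465 0.134 ] z 0.1341 size [77. 76.] | hole [0.5523 0.046  0.134 ] px(361 151) d 29 30
face [ 0.5479 -0.047   0.134 ] z 0.1341 size [70. 67.] | hole [ 0.547  -0.0471  0.134 ] px(355 260) d 25 27
```

Request:
{"method": "drive_tool", "body": {"commands": "0.3 -0.07 0 0 1;0.6 -0.15 0 0 1;0.9 -0.22 0 0 1;1 -0.23 0 0 1"}}

```text
clock: 2.7
tcp_pos: [0.47, 0.197, 0.3316]
tcp_rot: [180.0, -0.0, 88.1]
wrist_force: [0.5, -0.1, 0.0]
opening: 0.999
finger_force: 0.0
```

Request:
{"method": "drive_tool", "body": {"commands": "0.2 -0.2 0 0 1;0.25 -0.3 0 0 1;0.25 -0.3 0 0 1;0.25 -0.3 0 0 1"}}

```text
clock: 3.2
tcp_pos: [0.4144, 0.245, 0.3312]
tcp_rot: [180.0, 0.1, 87.7]
wrist_force: [0.8, -0.5, -0.4]
opening: 1.0
finger_force: 0.0
```

```bash
cat > m4.py <<'E'
from m3 import *
s=bot.sense();print(s['tcp_pos'],s['tcp_rot'],s['qpos'].round(0),s['clock'])
c=cam('wrist');save(c,sys.argv[1]);np.savez('/tmp/'+sys.argv[1],**{k:c[k] for k in ['frame','range_z','K','origin','rotation']})
blocks(c)
p=cloud(c);m=((c['range_z']>0)&(p[...,2]>.142)&(p[...,2]<.16)&(np.hypot(p[...,0]-.407,p[...,1]-.333)<.03)).astype(np.uint8)
cs,_=cv2.findContours(m,cv2.RETR_EXTERNAL,cv2.CHAIN_APPROX_NONE)
k=max(cs,key=len)
(u,v),d,_=cv2.minAreaRect(k);print('handle top',u,v,d,np.median(p[m>0],0),rayz(c,u,v,.148))
# collar/stand
m=((c['range_z']>0)&(abs(p[...,2]-.078)<.004)&(np.hypot(p[...,0]-.407,p[...,1]-.333)<.06)).astype(np.uint8)
k=max(cv2.findContours(m,cv2.RETR_EXTERNAL,cv2.CHAIN_APPROX_NONE)[0],key=len);(u,v),d,a=cv2.minAreaRect(k);print('stand',u,v,d,a,rayz(c,u,v,.078))
E
python3 m4.py w2
```

```text
[0.41442264 0.24498779 0.33121595] [1.79958577e+02 5.14141823e-02 8.76695174e+01] [  9.   8. -49. 103.   7.  72. -44.] 3.2
face [0.5548 0.1499 0.134 ] z 0.1340 size [67. 57.]
handle top 297.5 104.5 (33.0, 31.0) [0.4088838  0.33195098 0.14781477] [0.40902786 0.33188259 0.148     ]
stand 298.641357421875 106.82575988769531 (76.22824096679688, 78.4995346069336) 5.355824947357178 [0.40812099 0.33304369 0.078     ]
```

View pics/w2.png

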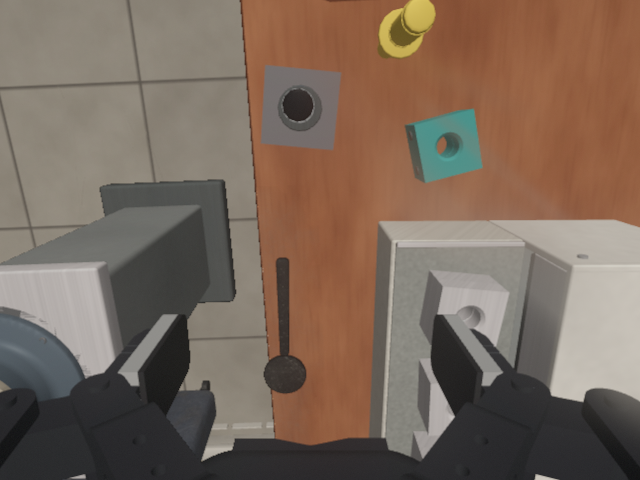

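Wrist view: black handle at (298,104) in the stand, the yellow gauge at (415,20), the turquoise block at (447,145). The handle and stand heights (0.148, 0.078) match the description. I move over the gauge.

Request:
{"method": "drive_tool", "body": {"commands": "0.3 -0.04 0.2 0 1;0.436 -0.047 0.4 0 1;0.436 -0.047 0.7 0 1;0.436 -0.047 0.75 0 1;0.436 -0.047 0.75 0 1;0.436 -0.047 0.75 0 1"}}

```text
clock: 4.0
tcp_pos: [0.4082, 0.3353, 0.1836]
tcp_rot: [179.8, -0.1, 87.8]
wrist_force: [0.4, -0.5, -0.5]
opening: 1.006
finger_force: 0.0
```

Request:
{"method": "drive_tool", "body": {"commands": "-0.012 0 0.2 0 1;-0.012 0 0.35 0 1;-0.012 0 0.42 0 1;-0.012 0 0.42 0 1;-0.012 0 0.42 0 1"}}

```text
clock: 4.62
tcp_pos: [0.4073, 0.3332, 0.0988]
tcp_rot: [179.9, -0.1, 87.9]
wrist_force: [-0.2, 0.6, -0.1]
opening: 1.0
finger_force: 0.0
```

Request:
{"method": "drive_tool", "body": {"commands": "0 0 0 0 0.25;0 0 0 0 0.1;0 0 0 0 0.1;0 0 0 0 0.1;0 0 0 0 0.1;0 0 0 0 0.1", "squeeze": 60}}

```text
clock: 5.38
tcp_pos: [0.4068, 0.3324, 0.0976]
tcp_rot: [180.0, -0.0, 87.9]
wrist_force: [0.5, -1.9, 5.0]
opening: 0.266
finger_force: 58.7
```

Request:
{"method": "drive_tool", "body": {"commands": "0 0 -0.1 0 0.1;0 0 -0.3 0 0.1;0 0 -0.55 0 0.1;0 0 -0.8 0 0.1;0 0 -0.85 0 0.1;0 0 -0.85 0 0.1"}}

```text
clock: 6.12
tcp_pos: [0.4061, 0.3319, 0.2674]
tcp_rot: [180.0, 0.0, 87.9]
wrist_force: [-0.0, -0.6, -2.0]
opening: 0.264
finger_force: 59.7
```

Request:
{"method": "drive_tool", "body": {"commands": "-0.25 0.2 0 0 0.1;-0.5 0.4 0 0 0.1;-0.75 0.6 0 0 0.1;-0.93 0.777 0 0 0.1;-0.93 0.777 0.14 0 0.1;-0.93 0.777 0.14 0 0.1;-0.93 0.777 0.14 0 0.1"}}

```text
clock: 7.0
tcp_pos: [0.5541, 0.1418, 0.239]
tcp_rot: [-179.9, -0.0, 88.0]
wrist_force: [0.8, 0.2, -2.2]
opening: 0.266
finger_force: 59.7
```

```bash
python3 - <<'E'
from m3 import *
s=bot.sense();print(s['tcp_pos'],s['tcp_rot'],s['clock'])
c=cam('wrist');save(c,'w3')
d=cam('side');f=np.zeros((480,800,3),np.uint8);f[:,:500]=c['frame'][:,70:570];f[:450,500:800]=cv2.resize(d['frame'][190:290,250:350],(300,300)).repeat(1,0) if 0 else np.pad(cv2.resize(d['frame'][190:290,250:350],(300,300)),((0,150),(0,0),(0,0)))
cv2.imwrite('pics/w3b.png',f[:,:,::-1])
# tip estimates from side cam: pin pixels
for n,q in [('side',d),('scene',cam('scene'))]:
    p=cloud(q);m=(q['range_z']>0)&(p[...,2]>.150)&(p[...,2]<.2)&(np.hypot(p[...,0]-s['tcp_pos'][0],p[...,1]-s['tcp_pos'][1])<.03)
    P=p[m];o=q['origin']
    for lo in (.150,.165,.18):
        Q=P[(P[:,2]>lo)&(P[:,2]<lo+.012)]
        if len(Q)>4:
            mid=(Q.min(0)+Q.max(0))/2;dr=Q.mean(0)[:2]-o[:2];dr/=np.linalg.norm(dr);t=np.array([-dr[1],dr[0]])
            a=Q[:,:2]@t;b=(Q[:,:2]@dr);print(n,lo,len(Q),'width',np.ptp(a).round(4),'axis est',((a.min()+a.max())/2*t+(b.min()+.01)*dr).round(4))
blocks(d);blocks(c)
E
```

```text
[0.55411261 0.14177905 0.23895096] [-1.79917023e+02 -1.39183289e-02  8.80403006e+01] 7.0
side 0.15 21 width 0.0168 axis est [0.5526 0.1423]
side 0.165 31 width 0.0167 axis est [0.5529 0.1408]
side 0.18 36 width 0.0189 axis est [0.5531 0.1423]
scene 0.15 35 width 0.0178 axis est [0.5507 0.1462]
scene 0.165 55 width 0.0179 axis est [0.553  0.1451]
scene 0.18 54 width 0.0177 axis est [0.5521 0.145 ]
face [0.5562 0.1432 0.134 ] z 0.1341 size [98. 93.]
```

View pics/w3b.png

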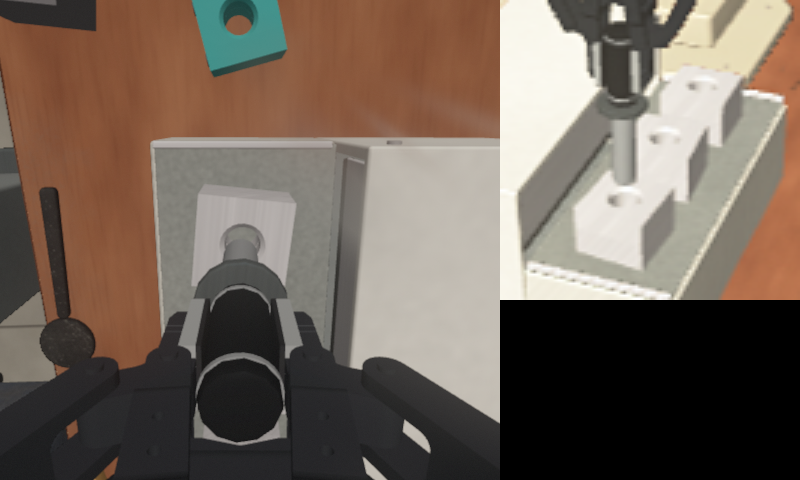

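The side crop shows the pin centred over the left bore, and the wrist view has the pin and bore in line at column 241. I descend.

Request:
{"method": "drive_tool", "body": {"commands": "0 0 0.06 0 0.1;0 0 0.11 0 0.1;0 0 0.16 0 0.1;0 0 0.22 0 0.1;0 0 0.28 0 0.1;0 0 0.28 0 0.1;0 0 0.28 0 0.1"}}

```text
clock: 8.02
tcp_pos: [0.5551, 0.1409, 0.1835]
tcp_rot: [180.0, -0.0, 87.9]
wrist_force: [0.1, 0.8, -1.7]
opening: 0.266
finger_force: 59.5
```

Request:
{"method": "drive_tool", "body": {"commands": "0 0 -0.15 0 0.1;0 0 -0.3 0 0.1;0 0 -0.3 0 0.1;-0.22 0.003 -0.3 0 0.1;-0.4 0.007 -0.3 0 0.1;-0.472 0.007 -0.3 0 0.1;-0.472 0.007 -0.3 0 0.1;-0.472 0.007 -0.3 0 0.1"}}

```text
clock: 9.02
tcp_pos: [0.5527, 0.0483, 0.2433]
tcp_rot: [180.0, -0.1, 88.1]
wrist_force: [0.1, 0.8, -2.1]
opening: 0.268
finger_force: 59.8
```

Request:
{"method": "drive_tool", "body": {"commands": "-0.006 0 0.05 0 0.1;-0.006 0 0.1 0 0.1;-0.006 0 0.15 0 0.1;-0.006 0 0.19 0 0.1;-0.006 0 0.19 0 0.1;-0.006 0 0.2 0 0.1;-0.006 0 0.205 0 0.1;-0.006 0 0.205 0 0.1"}}

```text
clock: 10.02
tcp_pos: [0.5533, 0.0453, 0.2031]
tcp_rot: [179.9, 0.0, 87.9]
wrist_force: [-0.8, -0.8, 2.2]
opening: 0.267
finger_force: 60.1
```

Request:
{"method": "drive_tool", "body": {"commands": "0 0 0.007 0 0.1;0 0 0.012 0 0.1;0 0 0.012 0 0.1"}}

```text
clock: 10.4
tcp_pos: [0.5533, 0.0459, 0.2022]
tcp_rot: [179.9, 0.0, 87.9]
wrist_force: [-4.4, -0.6, 12.7]
opening: 0.27
finger_force: 61.3
```

The force rises at the ledge depth, so the middle block is the narrow one. Now the right block.

Request:
{"method": "drive_tool", "body": {"commands": "0 0 -0.1 0 0.1;0 0 -0.2 0 0.1;0 0 -0.22 0 0.1;-0.2 -0.006 -0.22 0 0.1;-0.4 -0.012 -0.22 0 0.1;-0.464 -0.012 -0.22 0 0.1;-0.464 -0.012 -0.22 0 0.1;-0.464 -0.012 -0.22 0 0.1"}}

```text
clock: 11.4
tcp_pos: [0.547, -0.0457, 0.2438]
tcp_rot: [-180.0, -0.1, 88.0]
wrist_force: [0.2, -0.1, -1.5]
opening: 0.272
finger_force: 59.6
```

Request:
{"method": "drive_tool", "body": {"commands": "-0.005 0 0.06 0 0.1;-0.005 0 0.12 0 0.1;-0.005 0 0.17 0 0.1;-0.005 0 0.22 0 0.1;-0.005 0 0.28 0 0.1;-0.005 0 0.31 0 0.1;-0.005 0 0.31 0 0.1;-0.005 0 0.31 0 0.1"}}

```text
clock: 12.4
tcp_pos: [0.5474, -0.0484, 0.1823]
tcp_rot: [180.0, -0.0, 87.9]
wrist_force: [0.7, -0.7, -2.3]
opening: 0.268
finger_force: 59.6
```

Request:
{"method": "drive_tool", "body": {"commands": "0 0 -0.15 0 0.1;0 0 -0.3 0 0.1;0 0 -0.42 0 0.1;0.2 -0.08 -0.42 0 0.1;0.45 -0.18 -0.42 0 0.1;0.7 -0.28 -0.42 0 0.1;0.94 -0.386 -0.42 0 0.1;0.94 -0.386 -0.42 0 0.1"}}

```text
clock: 13.4
tcp_pos: [0.4748, 0.1473, 0.2671]
tcp_rot: [179.9, -0.1, 88.4]
wrist_force: [0.3, -1.6, -2.1]
opening: 0.268
finger_force: 59.7
```

Request:
{"method": "drive_tool", "body": {"commands": "0.25 -0.1 0 0 0.1;0.5 -0.2 0 0 0.1;0.75 -0.3 0 0 0.1;0.94 -0.386 0 0 0.1;0.94 -0.386 0 0 0.1;0.94 -0.386 0 0 0.1;0.94 -0.386 0 0 0.1"}}

```text
clock: 14.28
tcp_pos: [0.4077, 0.3312, 0.2658]
tcp_rot: [180.0, 0.1, 87.7]
wrist_force: [-0.1, -0.1, -2.1]
opening: 0.268
finger_force: 59.7
```

Request:
{"method": "drive_tool", "body": {"commands": "0.005 -0.002 0.2 0 0.1;0.005 -0.002 0.38 0 0.1;0.005 -0.002 0.46 0 0.1;0.005 -0.002 0.56 0 0.1;0.005 -0.002 0.66 0 0.1;0.005 -0.002 0.75 0 0.1;0.005 -0.002 0.81 0 0.1;0.005 -0.002 0.835 0 0.1;0.005 -0.002 0.835 0 0.1;0.005 -0.002 0.835 0 0.1"}}

```text
clock: 15.52
tcp_pos: [0.4064, 0.3343, 0.0994]
tcp_rot: [179.9, -0.0, 87.9]
wrist_force: [0.6, -0.1, -1.5]
opening: 0.264
finger_force: 59.9
```

Lower it 2 mm more, release, and retreat.

Request:
{"method": "drive_tool", "body": {"commands": "0 0 0.006 0 0.1;0 0 0.009 0 0.1;0 0 0.009 0 0.1"}}

```text
clock: 15.9
tcp_pos: [0.4064, 0.334, 0.0977]
tcp_rot: [180.0, -0.0, 87.9]
wrist_force: [-0.5, -1.6, 4.5]
opening: 0.264
finger_force: 60.4
```

Request:
{"method": "drive_tool", "body": {"commands": "0 0 0 0 0.4;0 0 0 0 1;0 0 0 0 1;0 0 0 0 1;0 0 0 0 1;0 0 -0.25 0 1;0 0 -0.5 0 1;0 0 -0.75 0 1;0 0 -1 0 1;0 0 -1 0 1"}}

```text
clock: 17.15
tcp_pos: [0.4072, 0.336, 0.3012]
tcp_rot: [179.6, -0.3, 87.9]
wrist_force: [0.3, 0.2, -0.4]
opening: 1.0
finger_force: 0.0
```

```bash
python3 - <<'E'
from m3 import *
s=bot.sense();print(s['tcp_pos'],s['clock'])
for n in ['scene','side']:
    q=cam(n);p=cloud(q);m=(q['range_z']>0)&(p[...,2]>.09)&(p[...,2]<.17)&(np.hypot(p[...,0]-.407,p[...,1]-.333)<.035)
    P=p[m];zm=np.percentile(P[:,2],99);t=P[P[:,2]>zm-.006];print(n,'top',zm,t.mean(0), (t.min(0)+t.max(0))/2)
E
```

```text
[0.40722136 0.3359603  0.30117051] 17.15
scene top 0.15128689784893168 [0.4040686  0.33609397 0.14894438] [0.40642536 0.33635456 0.14861558]
side top 0.15118096932086494 [0.40501587 0.33448627 0.14928233] [0.40536472 0.33254722 0.1484802 ]
```

The gauge is back at its starting height, so it is seated. Now I turn the tool so the half-open fingers span the middle block's front, and move in front of it.

Request:
{"method": "drive_tool", "body": {"commands": "-0.2 0.06 0 -0.11 0.4;-0.4 0.12 0 -0.22 0.4;-0.6 0.18 0 -0.33 0.4;-0.8 0.24 0 -0.44 0.4;-0.94 0.283 0 -0.55 0.4;-0.94 0.283 0 -0.66 0.4;-0.94 0.283 0 -0.77 0.4;-0.94 0.283 0 -0.88 0.4;-0.94 0.283 0 -1 0.4;-0.94 0.283 0 -1 0.4;-0.94 0.283 0 -1 0.4"}}

```text
clock: 18.62
tcp_pos: [0.4554, 0.1436, 0.2963]
tcp_rot: [-180.0, -0.1, 177.8]
wrist_force: [0.4, -0.1, 0.3]
opening: 0.402
finger_force: 0.0
```

Request:
{"method": "drive_tool", "body": {"commands": "-0.09 -0.25 0 0 0.4;-0.18 -0.472 0 0 0.4;-0.18 -0.472 0.2 0 0.4;-0.18 -0.472 0.5 0 0.4;-0.18 -0.472 0.68 0 0.4;-0.18 -0.472 0.68 0 0.4;-0.18 -0.472 0.68 0 0.4"}}

```text
clock: 19.5
tcp_pos: [0.4894, 0.0489, 0.1625]
tcp_rot: [180.0, 0.1, 177.9]
wrist_force: [-0.3, 0.6, 0.9]
opening: 0.402
finger_force: 0.0
```

```bash
python3 - <<'E'
from h import *
c=cam('wrist');d=cam('side');s=bot.sense();print(s['tcp_pos'])
f=np.zeros((480,800,3),np.uint8);f[:,:400]=cv2.resize(c['frame'],(400,300)).repeat(1,0) if 0 else np.pad(cv2.resize(c['frame'],(400,300)),((0,180),(0,0),(0,0)));f[:400,400:]=cv2.resize(d['frame'][180:300,240:360],(400,400))
cv2.imwrite('pics/p1.png',f[:,:,::-1])
p=cloud(d);m=((d['range_z']>0)&(abs(p[...,2]-.134)<.003)).astype(np.uint8)
n,l,st,ce=cv2.connectedComponentsWithStats(m)
for i in range(1,n):
    if 80<st[i,4]<2000: P=p[l==i];print(ce[i].round(),cv2.minAreaRect((P[:,:2]*1000).astype(np.float32)))
E
```

```text
[0.4896872  0.04870275 0.1629411 ]
[213. 188.] ((910.0345458984375, -122.14482879638672), (121.19044494628906, 59.76918029785156), 72.98046112060547)
[312. 219.] ((562.8860473632812, -41.18067932128906), (42.23558807373047, 78.23838806152344), 31.18370819091797)
[134. 263.] ((890.2245483398438, 238.2566680908203), (409.63067626953125, 57.1300163269043), 75.22782897949219)
[305. 236.] ((551.4290771484375, 44.367095947265625), (64.18267059326172, 60.728397369384766), 89.55288696289062)
[292. 256.] ((552.7877807617188, 138.60275268554688), (64.60139465332031, 62.192447662353516), 81.78959655761719)
[229. 259.] ((694.8621826171875, 196.4549102783203), (7.913225173950195, 149.87661743164062), 88.48574829101562)
[ 19. 274.] ((1119.45458984375, 392.947509765625), (94.7691879272461, 7.649142265319824), 89.70722961425781)
```

View pics/p1.png

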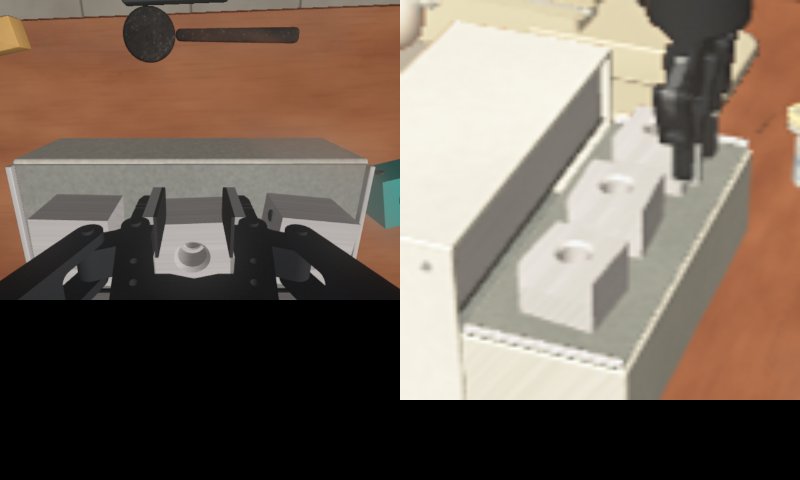

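The wrist view shows the fingers in front of the middle block with its bore at (192,255), clear of both neighbours. The side crop shows the fingers ahead of the block row. I lower them.

Request:
{"method": "drive_tool", "body": {"commands": "0 -0.013 0.1 0 0.4;0 -0.013 0.2 0 0.4;0 -0.013 0.272 0 0.4;0 -0.013 0.272 0 0.4;0 -0.013 0.272 0 0.4"}}

```text
clock: 20.23
tcp_pos: [0.4885, 0.0461, 0.1068]
tcp_rot: [180.0, 0.0, 177.9]
wrist_force: [1.0, 0.9, -0.2]
opening: 0.4
finger_force: 0.0
```

Request:
{"method": "drive_tool", "body": {"commands": "-0.08 0 0 0 0.4;-0.12 0 0 0 0.4;-0.16 0 0 0 0.4;-0.2 0 0 0 0.4;-0.24 0 0 0 0.4;-0.28 0 0 0 0.4;-0.3 0 0 0 0.4"}}

```text
clock: 21.1
tcp_pos: [0.5488, 0.0434, 0.1066]
tcp_rot: [180.0, -0.0, 177.9]
wrist_force: [-3.7, 0.0, 2.8]
opening: 0.4
finger_force: 1.6
```

Pushing with a light reaction (-3.7 N). I go on past the edge.

Request:
{"method": "drive_tool", "body": {"commands": "-0.04 0 0 0 0.4;-0.08 0 0 0 0.4;-0.12 0 0 0 0.4;-0.16 0 0 0 0.4;-0.2 0 0 0 0.4;-0.22 0 0 0 0.4;-0.22 0 0 0 0.4"}}

```text
clock: 21.98
tcp_pos: [0.5933, 0.0417, 0.1067]
tcp_rot: [180.0, 0.1, 177.9]
wrist_force: [0.0, 0.2, -0.6]
opening: 0.402
finger_force: 0.0
```

```bash
python3 - <<'E'
from h import *
c=cam('scene');d=cam('side')
f=np.zeros((400,800,3),np.uint8);f[:,:400]=cv2.resize(c['frame'][170:330,210:370],(400,400));f[:,400:]=cv2.resize(d['frame'][180:300,240:360],(400,400))
cv2.imwrite('pics/p2.png',f[:,:,::-1])
E
```

```text
(no output)
```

View pics/p2.png

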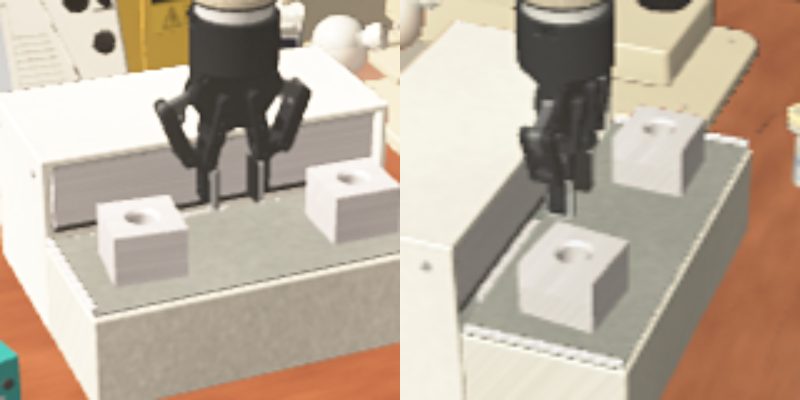

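Both crops show the middle block gone, the flap shut behind the fingers, and the two good blocks standing. I retreat straight back, then up.

Request:
{"method": "drive_tool", "body": {"commands": "0.2 0 0 0 0.4;0.45 0 0 0 0.4;0.5 0 -0.2 0 0.4;0.5 0 -0.5 0 0.4;0.5 0 -0.8 0 0.4;0.5 0 -0.9 0 0.4;0.5 0 -0.9 0 0.4;0.5 0 -0.9 0 0.4"}}

```text
clock: 23.08
tcp_pos: [0.4912, 0.0449, 0.2848]
tcp_rot: [-180.0, -0.2, 177.9]
wrist_force: [-0.6, 0.3, 0.3]
opening: 0.4
finger_force: 0.0
```

```bash
python3 - <<'E'
from h import *
s=bot.sense();print(s['tcp_pos'],s['wrist_force'],s['clock'])
c=cam('scene');p=cloud(c);ok=c['range_z']>0
f=np.zeros((480,800,3),np.uint8);f[:,:640]=c['frame'];cv2.imwrite('pics/end.png',c['frame'][:,:,::-1])
o=np.array([.551,.047]);a=np.deg2rad(-2);ex=np.array([np.cos(a),np.sin(a)]);ey=np.array([-ex[1],ex[0]])
bx=(p[...,:2]-o)@ex;by=(p[...,:2]-o)@ey
m=ok&(abs(by)<.13)&(p[...,2]>.1)&(p[...,2]<.15)&(bx>.05)
print('flap bx percentiles',np.percentile(bx[m],[2,50,98]),m.sum())
for y in(.092,-.092):
    m=ok&(abs(by-y)<.05)&(abs(p[...,2]-.134)<.003)&(abs(bx)<.055);print('block bx,by',bx[m].mean(),by[m].mean(),p[m][:,2].mean(),m.sum())
E
```

```text
[0.49116148 0.04485502 0.28480026] [-0.58025515  0.28958422  0.29108935] 23.075
flap bx percentiles [0.06849234 0.07537487 0.46204959] 3605
block bx,by -0.0032727802524535362 0.09708976853378633 0.1350067781670194 407
block bx,by -0.003993716983217779 -0.09095158525138643 0.13492630346964835 357
```

View pics/end.png

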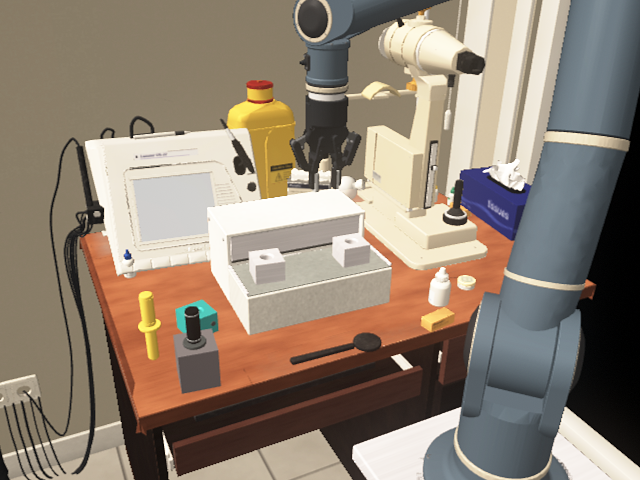

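The end view shows the flap shut (median at bench x = 75 mm), good blocks at (266,262) and (350,247), the gauge in its stand at (193,320), and the bystanders where they were. The arm is clear of everything, so I hand in.

```bash
python3 -c "
from cell import close_job
print(close_job())"
```

```text
the job is handed in; nothing more can be done
None
```

Job handed in, with no verdict returned: all three bores were tried left to right, the middle block stopped the gauge and was pushed into the reject box, the flap is shut, both good blocks stand on the deck, and the gauge is back in its stand at its starting height.

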